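# Open the sprung lid of the print studio's drawing chest

## Task

Open the wide steel chest, the one with a gas strut at each end: raise its lid past the point where the struts take over, so that they hold it fully open when you let go. Leave the small chest shut.

Things in the scene. Friction and masses are not known exactly. Their poses are not given: they have to be found in the camera images.
- chest_lid (a joint): Wide chest's lid angle, rad: 0 shut (start), 1.40 fully open at its stop. Weight about 0.7 kg. It falls shut from below its balance point, which lies between 0.5 and 0.95 rad (hidden weight); past it the struts slowly raise it and hold it at 1.40. Lifting at the bar takes under 5 N. Grey fixed steel chest, 180 deep, 280 wide, 90 high + 22 mm lid, black strut outside each end.
- chest_lid_bar (a point): Middle of the wide chest's bar, on its axis: round steel, 12 mm thick, 100 mm long, parallel to the hinge, 50 mm in front of the lid's edge on an arm at each end; 44 mm clear gap behind it (pre-open fingers to 45 mm), free below. When shut: 102 mm above the table, 230 mm in front of and 11 mm above the hinge. It can turn between upright pads. Axes: the lid's, y along the bar, z out of its top.
- chest_lid_hinge (a point): Middle of the wide chest's hinge line, at the top of its rear wall, 90.5 mm above the table, straight behind the bar's middle. y runs along the hinge; -x points from hinge to lid front, level when shut. The lid turns about this y axis: its front edge and the bar rise and swing back towards above the hinge.
- small_lid (a joint): Small chest's lid angle, rad: 0 shut (start); to be left alone. A similar fixed grey chest, 140 deep, 150 wide, 80 mm high + 22 mm lid, with a similar bar but no struts, standing to the left or right of the wide chest, at least 40 mm away.

How it is judged:
At the end, for the whole second after the job is handed in: The wide chest's lid stands open by more than 1.25 rad (72 degrees) at rest, held by its struts alone, and the small chest's lid is shut (below 0.1 rad) (value of joint chest_lid above 1.25 rad and velocity of joint chest_lid between -0.05 and 0.05 rad/s and value of joint small_lid below 0.1 rad); the robot touches nothing.
It fails at once if the small chest's lid is opened by more than 0.15 rad (value of joint small_lid above 0.15 rad).
It also fails if it takes over 40 s, if anything falls off the work surface, if the arm or the gripper's body presses on something with over 40 N, if the wrist force passes 120 N, or if a joint passes its speed limit or range.

## Robot

A 7-joint arm with a two-finger parallel gripper is mounted at the origin on the work surface. World frame = base frame: x ahead of the robot, y to its left, z up, the work surface at z = 0. Lengths are in m, angles in rad, forces in N, time in s.
With the tool pointing down it reaches from about 0.35 to 0.9 m from the base axis. Payload 8.1 kg.
Tool frame: the origin (TCP) lies at the very end of the fingers, on their centre line; the grasp point (between the pads) lies 19 mm behind it (grasp_offset is the distance from the TCP to the grasp point, in m); z points along the fingers, y is the line along which they close (so a half turn about z gives the same grasp; the last joint's range is limited). The gripper opens to 92 mm and grips with 3 to 60 N. Pads are 19 mm wide; open, the fingers measure 130 mm over their backs; the gripper's body (75 mm by 190 mm) begins 47 mm behind the grasp point.
Start: joints at [-0.103, 0.434, 0.025, 1.573, -0.012, 1.134, -0.075], TCP at [0.625, -0, 0.227] pointing down, gripper open.
Joint ranges: [-2.62, 2.62], [-0.44, 2.09], [-1.27, 1.32], [0.08, 2.57], [-1.32, 4.46], [0.12, 2], [-2.74, 2.74]. Speed limits (rad/s): [2.22, 2.22, 3.01, 3.01, 3.14, 3.14, 3.14].

## Interface

Orientations are given as a rotation vector (axis times angle).
In Python, from cell import observe, get_image, camera_params, sign_off, silhouettes, grasp_offset gives the robot as it stands. The module is installed in compiled form; this text tells all that it offers.
- The arm moves only by the tool jog_arm, never from a script. Its argument "motion" is a list that holds one entry, the list of rows, each a list of 7 numbers: the shift along the tool's x, y, z in m, then the turn, a rotation vector about the tool's x, y, z in rad, then the closure, from -1 (fully open) to 1 (shut), so that 0 is half open. In form: [[[dx, dy, dz, wx, wy, wz, hand], ...]]. A call has 1 to 10 rows; each row is the pose to reach, as a shift and turn from the pose commanded when the call began, along the tool's axes at that moment; what a row does not reach only later rows make up. A row lasts 1/12 s, in which the tool goes at most 41.7 mm and 7.16 degrees, less where a joint would pass 70% of its speed; a pose out of reach is approached as far as the arm can. A call with a gripper value outside its range is refused whole. The fingers move at their own pace and stop on an object; "force" is the grip in N (left out, the last holds). Time passes only in rows, so rows that repeat a pose let the fingers close. It gives the time, the measured TCP pose, the force, the opening and the grip force at its end, in the units of the state.
- observe(): the state, without advancing time (a new reading comes with each control period).
- get_image(name): name is "scene" or "side" or "wrist"; returns the picture (420x560x3 uint8, red, green, blue); there is no depth.
- camera_params(name): a dict with "vertical_fov" (degrees; the focal length in pixels is half the picture's height over the tangent of half this angle, whatever the lens; pixels are square), "cx", "cy" (the principal point, pixels), "dist_coeffs" ([k1, k2, p1, p2, k3] as OpenCV has them; the pictures are not rectified), "T" (4x4, takes a point from camera to world coordinates). Camera axes: x right, y down, z forward; pixel columns grow to the right and rows downward; lengths in m; the calibration is good to about 2 mm. A picture is of the moment at which its call begins: read the wrist's pose just before it. camera_params takes no time and is no camera call; for the wrist camera it gives the pose at the moment of the call.
- sign_off(): hands the job in; it is judged then, once.
Trained networks look in the newest picture that a camera, given by its name, has taken for a name from the list of things; names that differ only in an ending like _2 or _b are one class to them, and where a whole thing is asked for, a point or a joint stands for the part that bears it (a point fixed in the world has none). Each returns a list of dicts, best first, with "p" (0 to 1); they miss things now and then, are a little off and sometimes report something else, mostly with a low value. They report only what shows in the picture. A call takes as long as a camera call.
- silhouettes(query, camera): "mask" (420x560 bool, what is visible of it) and "pixel" ([column, row] in pixels, amid what is visible of it).
The state is a dict: "clock": time; "joints": joint angles; "dq": joint speeds; "joint_efforts": joint torques, N m; "position": TCP position; "ee_rot": TCP orientation; "force": force on the tool from outside, world axes, zero at the start; "ft_torque": the same for the moment, N m; "width": opening from 0.0 (shut) to 1.0 (fully open); "gripper_force": force on a finger pad.
Only numpy, scipy, OpenCV 4.12 (cv2) and the standard library are available. Lean on these libraries where they do the work, as an engineer would, in place of code of your own. Each camera call takes 0.05 s, during which the arm holds its last target. There are 200 camera calls.

## Working session

There is one attempt and no reset: what is moved stays moved. The work goes in short steps, Python scripts to look and compute and a tool call to move; the robot and the scene stay as the last step left them, time stands still between calls to the robot, and variables do not carry over. Pictures are saved under pics/ and viewed, at most 10 in all, crops included, and the job is handed in when it is done.

Besides the shell and the picture viewer there is one more tool, called after ">>>" as a command line: name --argument value ..., lists and objects as JSON in quotes. jog_arm: Moves the arm, as the interface text tells. Its arguments: {"type":"object","properties":{"motion":{"type":"array"},"force":{"type":"number"}},"required":["motion"]}

```bash
mkdir -p pics
python3 - <<'E'
from cell import *
import cv2,numpy as np
s=observe();print(s['position'],s['ee_rot'],s['width'],grasp_offset if not callable(grasp_offset) else grasp_offset())
for c in ['scene','side']:
    im=get_image(c);P=camera_params(c);print(c,P['vertical_fov'],P['cx'],P['cy'],P['dist_coeffs'],np.round(P['T'],3).tolist())
    o=im.copy()
    for q,col in [('chest_lid',(255,0,0)),('chest_lid_bar',(0,255,0)),('small_lid',(0,0,255))]:
        for r in silhouettes(q,c):
            print(q,r['p'],r['pixel'],r['mask'].sum())
            if r['p']>.3:
                cs,_=cv2.findContours(r['mask'].astype('uint8'),0,2);cv2.drawContours(o,cs,-1,col,1)
    cv2.imwrite(f'pics/{c}.png',cv2.hconcat([o[:,:,::-1]]))
    cv2.imwrite(f'pics/{c}_raw.png',im[:,:,::-1])
E
```

```text
[ 6.24496105e-01 -3.77163593e-05  2.25953289e-01] [-2.22079867e+00 -2.22063924e+00  1.87453157e-03] 1.002792582959457 0.0188
scene 45.19673621643153 277.3714567452729 212.64038991196324 [-0.13104509  0.          0.          0.          0.        ] [[0.295, 0.807, -0.512, 1.012], [0.955, -0.256, 0.147, -0.137], [-0.012, -0.533, -0.846, 0.824], [0.0, 0.0, 0.0, 1.0]]
chest_lid 0.85 [141.4, 253.7] 18243
chest_lid_bar 0.94 [141.9, 252.0] 18519
small_lid 0.6 [394.7, 192.5] 7130
side 56.5410206321456 281.4478547769216 215.96220415709877 [-0.09748778  0.          0.          0.          0.        ] [[-0.989, -0.077, 0.128, 0.495], [-0.149, 0.526, -0.837, 0.595], [-0.003, -0.847, -0.532, 0.528], [0.0, 0.0, 0.0, 1.0]]
chest_lid 0.78 [309.8, 186.7] 4685
chest_lid_bar 0.8 [306.2, 186.7] 4738
small_lid 0.75 [262.4, 327.9] 9400
small_lid 0.32 [306.1, 186.8] 4920
```

View pics/scene.png

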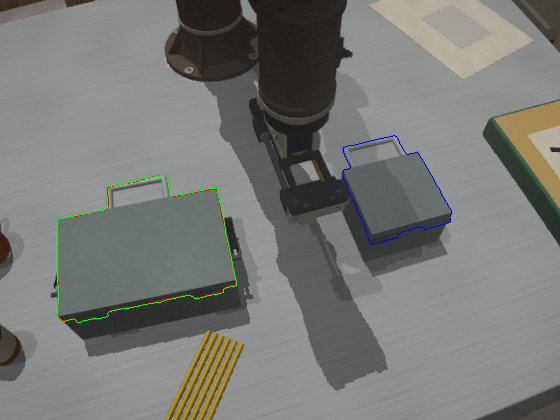

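View pics/side.png

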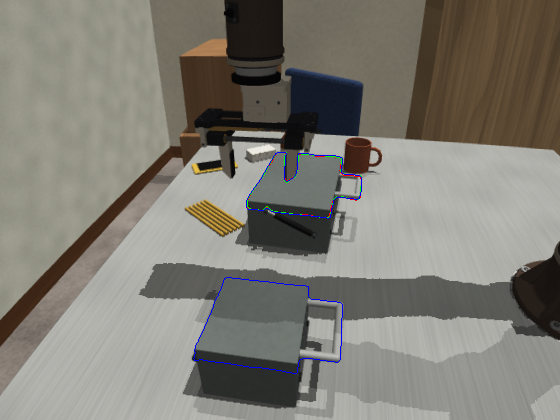

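The scene picture shows the wide chest on the left. Its bar faces the robot from about (108,188) to (167,178), and its front lid corners are at (58,220) and (217,190). The small chest is on the right, and the side view agrees with this layout. Next I fit the pose.

```bash
cat > h.py <<'E'
import cv2,numpy as np
from cell import *
from scipy.optimize import least_squares
from scipy.spatial.transform import Rotation as R
def K(P):
    f=210/np.tan(np.radians(P['vertical_fov'])/2);return np.array([[f,0,P['cx']],[0,f,P['cy']],[0,0,1.]])
def ray(P,uv,z):
    n=cv2.undistortPoints(np.array(uv,float).reshape(-1,1,2),K(P),np.array(P['dist_coeffs']))[:,0]
    T=P['T'];d=np.c_[n,np.ones(len(n))]@T[:3,:3].T
    return T[:3,3]+d*((z-T[2,3])/d[:,2])[:,None]
def proj(P,X):
    T=np.linalg.inv(P['T']);r=cv2.Rodrigues(T[:3,:3])[0]
    return cv2.projectPoints(np.array(X,float),r,T[:3,3],K(P),np.array(P['dist_coeffs']))[0][:,0]
E
python3 - <<'E'
from h import *
P=camera_params('scene')
uv=[(58,220),(217,190),(108,188),(167,178)]
z=np.array([.112,.112,.106,.106])
w=ray(P,uv,z);print(w.round(4))
m=np.array([[-180,140],[-180,-140],[-236,50],[-236,-50]])/1000
# columns in picture left = +? choose sign by y
for sg in (1,-1):
    M=m*[1,sg]
    f=lambda q:(np.c_[np.cos(q[2])*M[:,0]-np.sin(q[2])*M[:,1],np.sin(q[2])*M[:,0]+np.cos(q[2])*M[:,1]]+q[:2]-w[:,:2]).ravel()
    r=least_squares(f,[.7,-.3,0]);q=r.x
    print(sg,q,r.fun.reshape(-1,2).round(4).tolist(),'bar',q[:2]-.23*np.array([np.cos(q[2]),np.sin(q[2])]))
im=cv2.imread('pics/scene_raw.png')[160:340,40:260]
cv2.imwrite('pics/crop.png',cv2.resize(im,None,fx=3.3,fy=3.3,interpolation=2))
im=get_image('wrist');cv2.imwrite('pics/w0.png',im[:,:,::-1])
E
```

```text
[[ 0.4815 -0.3749  0.112 ]
 [ 0.5052 -0.0988  0.112 ]
 [ 0.4368 -0.2833  0.106 ]
 [ 0.4482 -0.1777  0.106 ]]
1 [ 0.26071017 -0.21583776  3.05574168] [[-0.0534, 0.0041], [-0.0532, 0.007], [0.0547, -0.0026], [0.0519, -0.0085]] bar [ 0.4898631  -0.23555923]
-1 [ 0.67509138 -0.25248812 -0.09058195] [[0.0017, -0.0007], [0.0033, 0.002], [-0.0013, 0.0023], [-0.0036, -0.0036]] bar [ 0.44603432 -0.23168275]
```

View pics/crop.png

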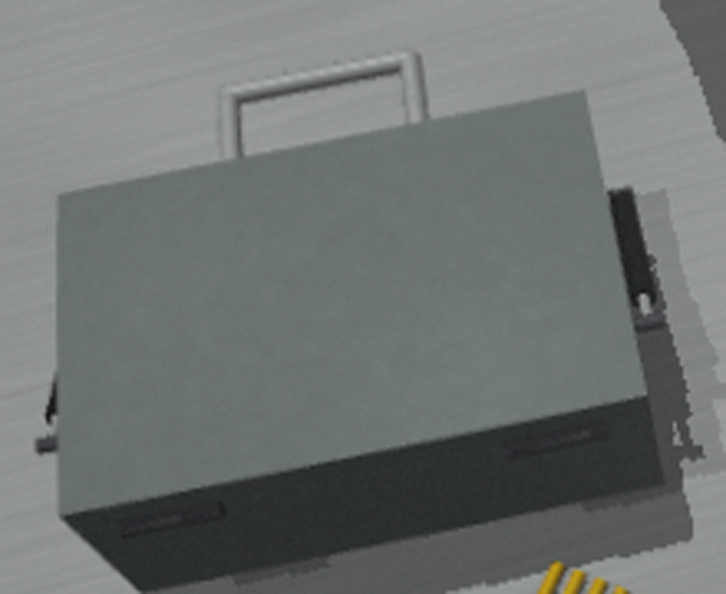

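The crop gives the bar's outer edge as (106.7,186.7) to (166.7,175.2) and agrees with the fit: bar middle about (0.446, -0.232), yaw -0.09. I'll move above the bar with the fingers pre-opened.

>>> jog_arm --motion '[[[-0.232,-0.178,0.03,0,0,0.09,0.02],[-0.232,-0.178,0.03,0,0,0.09,0.02],[-0.232,-0.178,0.03,0,0,0.09,0.02],[-0.232,-0.178,0.03,0,0,0.09,0.02],[-0.232,-0.178,0.03,0,0,0.09,0.02],[-0.232,-0.178,0.03,0,0,0.09,0.02],[-0.232,-0.178,0.03,0,0,0.09,0.02],[-0.232,-0.178,0.03,0,0,0.09,0.02],[-0.232,-0.178,0.03,0,0,0.09,0.02],[-0.232,-0.178,0.03,0,0,0.09,0.02]]]' --force 20

```text
clock: 1.28
position: [0.4474, -0.2317, 0.197]
ee_rot: [2.32, 2.118, 0.001]
force: [0.3, 0.5, 0.1]
width: 0.492
gripper_force: 0.0
```

Run:
```python
from h import *
s=observe();print(s['clock'],s['position'],R.from_rotvec(s['ee_rot']).as_matrix().round(3).tolist(),s['width'])
P=camera_params('wrist');im=get_image('wrist');h=np.array([.6751,-.2525,.0]);y=-.0906
pts=[]
c,sn=np.cos(y),np.sin(y)
for a,b,z in [(-.23,-.05,.102),(-.23,.05,.102),(-.18,.14,.112),(-.18,-.14,.112)]:
    pts.append([h[0]+c*a-sn*b,h[1]+sn*a+c*b,z])
uv=proj(P,pts);print(uv.round(1).tolist())
o=im.copy()
for p in uv: cv2.drawMarker(o,tuple(int(v) for v in p),(255,0,0),0,12)
cv2.imwrite('pics/w1.png',o[:,:,::-1]); np.save('w1uv.npy',uv)
# refine from all six lid corners + bar corners in scene
S=camera_params('scene')
px=np.array([(106.7,186.7),(166.7,175.2),(57.3,219.1),(217.6,187.3)])
m=np.array([[-.236,.05*1.1,.106],[-.236,-.055,.106],[-.18,.14,.112],[-.18,-.14,.112]])*[1,-1,1]
def f(q):
    c,s=np.cos(q[2]),np.sin(q[2]);return (proj(S,np.c_[c*m[:,0]-s*m[:,1]+q[0],s*m[:,0]+c*m[:,1]+q[1],m[:,2]])-px).ravel()
r=least_squares(f,[.675,-.2525,-.09]);print(r.x,r.fun.round(1))
```

```text
1.2833 [ 0.44744234 -0.23174601  0.19698302] [[0.091, 0.996, 0.001], [0.996, -0.091, 0.0], [0.0, 0.001, -1.0]] 0.4920607192089394
[[277.2, 276.9], [277.0, 142.9], [358.3, -2.0], [338.8, 382.5]]
[ 0.67085317 -0.24958125 -0.07630529] [-0.8 -0.7 -0.  -1.   0.4  0.6  0.4  0.9]
```

View pics/w1.png

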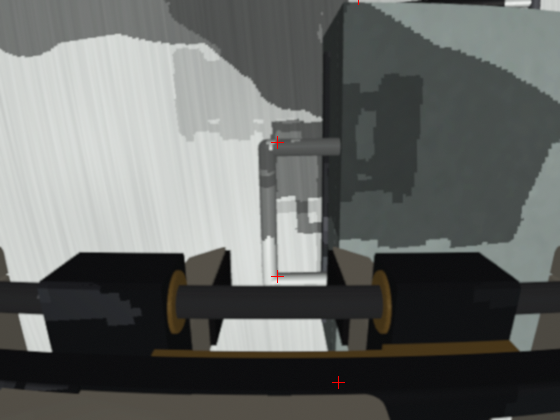

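The wrist picture shows the bar's axis at column ~269, rows 147 to 278. My marks are at column 277, so the bar is about 6 mm nearer the robot. The refined fit agrees: bar (0.441, -0.232), yaw -0.076. I'll descend with that correction.

>>> jog_arm --motion '[[[0,-0.0065,0.03,0,0,-0.015,0.02],[0,-0.0065,0.06,0,0,-0.015,0.02],[0,-0.0065,0.09,0,0,-0.015,0.02],[0,-0.0065,0.114,0,0,-0.015,0.02],[0,-0.0065,0.114,0,0,-0.015,0.02],[0,-0.0065,0.114,0,0,-0.015,0.02]]]'

```text
clock: 1.83
position: [0.4408, -0.2299, 0.0822]
ee_rot: [-2.299, -2.138, 0.001]
force: [0.5, 1.0, -0.4]
width: 0.49
gripper_force: 0.0
```

>>> jog_arm --motion '[[[0,0,0,0,0,0,0.3],[0,0,0,0,0,0,0.6],[0,0,0,0,0,0,1],[0,0,0,0,0,0,1],[0,0,0,0,0,0,1],[0,0,0,0,0,0,1]]]' --force 15

```text
clock: 2.33
position: [0.4397, -0.2315, 0.0831]
ee_rot: [-2.303, -2.136, 0.001]
force: [-1.2, 0.7, 7.7]
width: 0.124
gripper_force: 15.0
```

Gripped: the opening is 11.4 mm on the 12 mm bar. Next I lift along the arc in 0.05 rad steps to 0.5.

>>> jog_arm --motion '[[[0,0.001,-0.0115,0,0,0,1],[0,0.0023,-0.0229,0,0,0,1],[0,0.0044,-0.0343,0,0,0,1],[0,0.0069,-0.0455,0,0,0,1],[0,0.0101,-0.0566,0,0,0,1],[0,0.0137,-0.0675,0,0,0,1],[0,0.0179,-0.0782,0,0,0,1],[0,0.0226,-0.0887,0,0,0,1],[0,0.0279,-0.0989,0,0,0,1],[0,0.0337,-0.1089,0,0,0,1]]]'

```text
clock: 3.17
position: [0.4711, -0.2337, 0.1915]
ee_rot: [-2.301, -2.132, 0.005]
force: [-8.7, 0.4, 3.0]
width: 0.125
gripper_force: 15.0
```

>>> jog_arm --motion '[[[0,0.0062,-0.0096,0,0,0,1],[0,0.013,-0.019,0,0,0,1],[0,0.0202,-0.0279,0,0,0,1],[0,0.0278,-0.0366,0,0,0,1],[0,0.0359,-0.0448,0,0,0,1],[0,0.0443,-0.0526,0,0,0,1],[0,0.0531,-0.06,0,0,0,1],[0,0.0623,-0.0669,0,0,0,1],[0,0.0719,-0.0734,0,0,0,1],[0,0.0817,-0.0794,0,0,0,1]]]'

```text
clock: 4.0
position: [0.5542, -0.2402, 0.2736]
ee_rot: [-2.303, -2.135, 0.001]
force: [-8.4, 1.8, 16.6]
width: 0.12
gripper_force: 15.0
```

Run:
```python
from h import *
s=observe();p=s['position']+np.array([0,0,.0188]);print(p,s['force'],s['width'],R.from_rotvec(s['ee_rot']).as_matrix().round(3).tolist())
u=np.array([np.cos(.076),-np.sin(.076)])
d=(np.array([.671,-.2496])-p[:2])@u;print('r',np.hypot(d,p[2]-.0905),'theta',np.arctan2(p[2]-.0905,d)-.05)
im=get_image('side');cv2.imwrite('pics/s2.png',im[:,:,::-1])
```

```text
[ 0.55417593 -0.24020229  0.2923741 ] [-8.43853559  1.80250832 16.55260668] 0.1200376749188589 [[0.076, 0.997, -0.001], [0.997, -0.076, 0.0], [0.0, -0.001, -1.0]]
r 0.23342896062109222 theta 0.9947922835340461
```

View pics/s2.png

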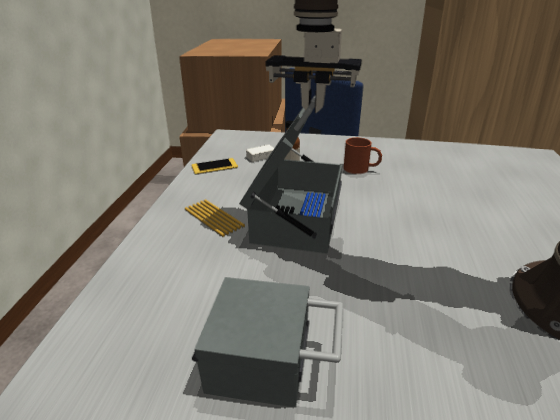

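The side picture shows the wide lid at about 1.0 rad, still held at the bar near (312,100), with the small chest shut. I'll carry on to about 1.3 rad, slightly further out to relieve the radial force.

>>> jog_arm --motion '[[[0,0.0095,-0.0074,0,0,0,1],[0,0.0195,-0.0124,0,0,0,1],[0,0.0305,-0.0168,0,0,0,1],[0,0.0415,-0.0207,0,0,0,1],[0,0.0525,-0.0241,0,0,0,1],[0,0.064,-0.0269,0,0,0,1],[0,0.064,-0.0269,0,0,0,1],[0,0.064,-0.0269,0,0,0,1]]]'

```text
clock: 4.72
position: [0.6199, -0.2451, 0.2982]
ee_rot: [2.303, 2.136, 0.001]
force: [0.7, -0.1, 1.8]
width: 0.129
gripper_force: 15.0
```

>>> jog_arm --motion '[[[0,0,0,0,0,0,0.4],[0,0,0,0,0,0,0],[0,0,0,0,0,0,0],[0,0,0,0,0,0,0],[0,0,-0.03,0,0,0,0],[0,0,-0.06,0,0,0,0],[0,0,-0.1,0,0,0,0],[0,0,-0.1,0,0,0,0]]]'

```text
clock: 5.38
position: [0.6207, -0.2456, 0.4059]
ee_rot: [2.297, 2.13, 0.008]
force: [-0.1, -0.9, 1.3]
width: 0.497
gripper_force: 0.0
```

>>> jog_arm --motion '[[[0,-0.02,0,0,0,0,0],[0,-0.04,0,0,0,0,0],[0,-0.06,0,0,0,0,0],[0,-0.06,0,0,0,0,0],[0,-0.06,0,0,0,0,0],[0,-0.06,0,0,0,0,0],[0,-0.06,0,0,0,0,0],[0,-0.06,0,0,0,0,0],[0,-0.06,0,0,0,0,0],[0,-0.06,0,0,0,0,0]]]'

```text
clock: 6.22
position: [0.5599, -0.2403, 0.3976]
ee_rot: [-2.303, -2.136, 0.0]
force: [-0.2, -0.8, 0.6]
width: 0.501
gripper_force: 0.0
```

Run:
```python
from h import *
import time
s=observe();print(s['clock'],s['position'],s['force'],s['width'])
im=get_image('side');im2=get_image('scene');cv2.imwrite('pics/s3.png',np.hstack([cv2.resize(im,(400,300)),cv2.resize(im2,(400,300))])[:,:,::-1])
for i in range(10):g=get_image('side')
d=cv2.absdiff(g,im).max(2);print('changed px',(d>25).sum())
```

```text
6.2167 [ 0.55991969 -0.24031571  0.39755825] [-0.23389208 -0.80858343  0.62303823] 0.5007951634265834
changed px 34
```

View pics/s3.png

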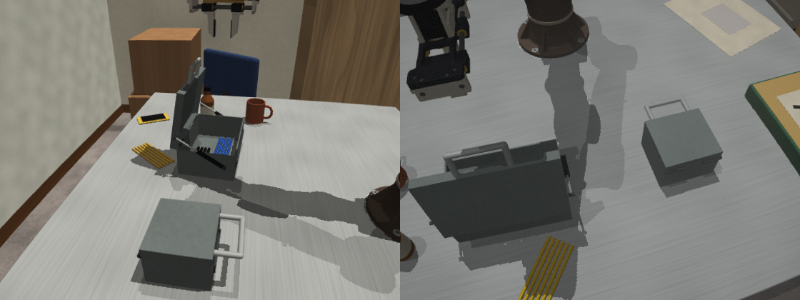

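In the side half the lid stands almost upright at (188,105), and the gripper is clear above it. The small chest is shut. I'll let it settle, check that nothing is moving, and compare the picture with the predicted bar at 1.40 rad.

>>> jog_arm --motion '[[[0,0,0,0,0,0,0],[0,0,0,0,0,0,0],[0,0,0,0,0,0,0],[0,0,0,0,0,0,0],[0,0,0,0,0,0,0],[0,0,0,0,0,0,0],[0,0,0,0,0,0,0],[0,0,0,0,0,0,0],[0,0,0,0,0,0,0],[0,0,0,0,0,0,0]]]'

```text
clock: 7.65
position: [0.5596, -0.2404, 0.3979]
ee_rot: [2.303, 2.137, 0.0]
force: [0.2, 0.6, -0.4]
width: 0.503
gripper_force: 0.0
```

Run:
```python
from h import *
im=get_image('scene');a=get_image('side')
for i in range(14):g=get_image('side')
print('changed',(cv2.absdiff(g,a).max(2)>25).sum())
P=camera_params('scene');o=im.copy();y=-.076;c,s=np.cos(y),np.sin(y)
for t,col in [(1.4,(255,0,0)),(1.25,(255,255,0)),(1.1,(0,0,255))]:
    X=[]
    for b in(-.05,.05):
        d=-.2303*np.cos(t+.05);X.append([.671+c*d-s*b,-.2496+s*d+c*b,.0905+.2303*np.sin(t+.05)])
    q=proj(P,X).astype(int);cv2.line(o,tuple(map(int,q[0])),tuple(map(int,q[1])),col,1)
cv2.imwrite('pics/s4.png',cv2.resize(o[150:350,:260],None,fx=3,fy=3)[:,:,::-1])
```

```text
changed 0
```

View pics/s4.png

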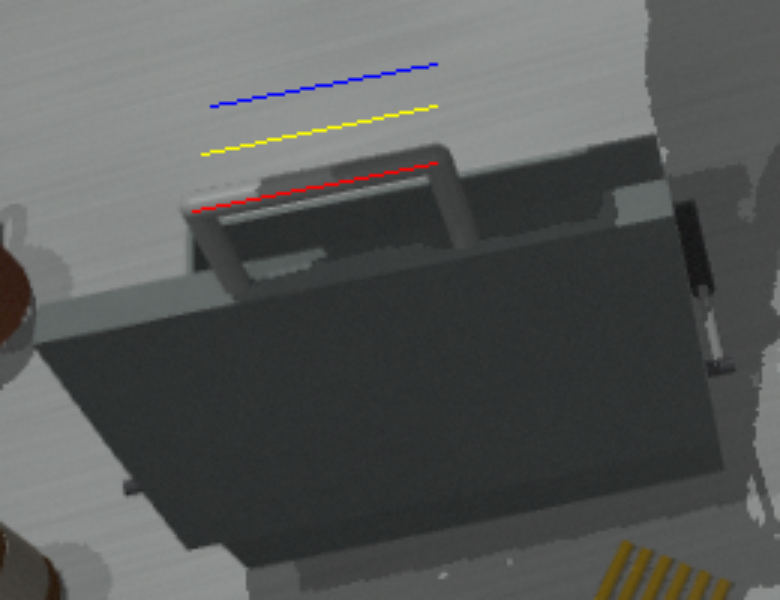

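The bar lies on the red 1.40 rad line, from (190,210) to (438,160) in this crop. Nothing moves and the gripper is clear.

```bash
python3 -c "from cell import *;print(sign_off())"
```

```text
the job is handed in; nothing more can be done
None
```

The wide chest's lid is open at about 1.40 rad by the camera, at rest on its struts with the gripper clear; the small chest stayed shut, and the job is handed in (no verdict was returned).

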